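Free the cam stop and push the sample slide into the analyser

ROBOT

A 6-joint arm with a two-finger parallel gripper is mounted at the origin on the work surface. World frame = base frame: x ahead of the robot, y to its left, z up, the work surface at z = 0. Lengths are in mm, angles in degrees, forces in N, time in s.
With the tool pointing down it reaches from about 275 to 850 mm from the base axis. Payload 19 kg.
Tool frame: the origin (TCP) lies midway between the tips of the shut fingers; the grasp point (between the pads) lies 19 mm behind it; z points along the fingers, x is the direction in which the jaws open and shut, and the axes are right-handed (so a half turn about z gives the same grasp; the last joint's range is limited). The gripper opens to 85 mm and grips with 20 to 120 N. Pads are 22 mm wide; open, the fingers measure 114 mm over their backs; the gripper's body (76 mm by 85 mm) begins 54 mm behind the grasp point. The pads swing forward as they close: fully open they stand 13 mm farther back than shut.
Start: joints at [-78.782, 8.623, 82.357, -0, 89.026, -7.678], TCP at [186.189, -543.989, 231.267] pointing down, gripper open.
Joint ranges: [-160.23, 160.23], [-39.13, 120.54], [6.94, 153.29], [-79.49, 259.48], [9.18, 160.14], [-161.06, 161.06]. Speed limits (degrees/s): [108.29, 108.29, 127.2, 172.46, 172.46, 172.46].

INTERFACE

Orientations are given as [roll, pitch, yaw] about the fixed x, y, z axes, in that order (R = Rz(yaw) Ry(pitch) Rx(roll)).
In Python, from workcell import read_state, get_image, calibration, bot gives the robot as it stands. The module is installed in compiled form; this text tells all that it offers.
- The arm moves only by the tool apply_moves, never from a script. Its argument "steps" is a list of rows, each a list of 3 entries, a list of its own where there are three numbers: the shift along the tool's x, y, z in units of 60 mm (1.0 is 60 mm), then the turn about the tool's z in units of 5 degrees (1.0 is 5 degrees), then the gripper's target within -1 to 1 (fully open at 1, half-way at 0, shut at -1). A call has 1 to 8 rows; each row shifts and turns the commanded pose from where the row before left it, along the tool's axes as they then stand; what a row does not reach is not made up. A row lasts 1/8 s, in which the tool goes at most 62.5 mm and 10.7 degrees, less where a joint would pass 70% of its speed; a pose out of reach is approached as far as the arm can. A call is refused whole if a number of a shift passes 1 or a number of a turn 1, either way. A call with a gripper value outside its range is refused whole. The fingers move at their own pace and stop on an object; the grip force is fixed at half the most. Time passes only in rows, so rows that do not move let the fingers close. It gives the time, the measured TCP pose, the force and the opening at its end, in the units of the state.
- read_state(): the state, without advancing time (a new reading comes with each control period).
- get_image(name): name is "side" or "top" or "wrist"; returns (picture, depth): 480x640x3 uint8, red, green, blue; 480x640 float32, mm along the optical axis (not along the pixel's ray), 0 where there is no reading.
- calibration(name): a dict with "fov_y" (degrees; the focal length in pixels is half the picture's height over the tangent of half this angle, whatever the lens; pixels are square), "cx", "cy" (the principal point, pixels), "extrinsics" (4x4, takes a point from camera to world coordinates); the wrist camera has in their place "mount" (4x4, takes a point from camera to tool coordinates, whose origin is the TCP and whose axes are the tool frame's). Camera axes: x right, y up, looking along -z (the intrinsics and any distortion apply to the point x, -y, -z); pixel columns grow to the right and rows downward; lengths in mm; the calibration is good to about 2 mm. A picture is of the moment at which its call begins: read the wrist's pose just before it. calibration takes no time and is no camera call.
- bot.sign_off(): hands the job in, once; it reports no verdict.
The state is a dict: "clock": time; "joints": joint angles; "qd": joint speeds; "joint_efforts": joint torques, N m; "tcp_pos": TCP position; "eef_rot": TCP orientation; "ft_force": force on the tool from outside, world axes, zero at the start; "torque": the same for the moment, N m; "gripper_width": finger opening in mm.
Only numpy, scipy, OpenCV 4.12 (cv2) and the standard library are available. Lean on these libraries where they do the work, as an engineer would, in place of code of your own. Each camera call takes 0.05 s, during which the arm holds its last target.

TASK

Load the waiting sample into the analyser: with the fingertip, push the post on the cam's lever until the cam is at its low point (lever in line with the white index line, post pointing back, away from the measuring head), and only then push the slide forward by its upright push plate until it is fully home under the head. Leave the slide back until the cam is low, do not force anything, let the sample cup ride along seated in its pocket, and leave everything else on the bench where it is; nothing is to be picked up.

Things in the scene. Friction and masses are not known exactly. Their poses are not given: they have to be found in the camera images.
- station: Loading station, fixed to the bench: grey bed plate 12 mm thick with a black measuring head. Origin at bench level on the slide's centre line; x = the way the slide goes in, y left, z up. Bed spans x -100..130, y -60..175 mm. The head's roof spans x -10..120, y -60..60, z 52..90 mm; under it is the open mouth that takes the slide.
- slide (a joint): Travel of the aluminium sample slide (plate 80 x 58 mm) along the station's +x: 0 = drawn back (start), 0.050 m = fully home at its end stop. Friction about 3 N; stays where it is left. It carries the push plate, cup pocket and follower bar. Unless the cam is low the slide is blocked 7 to 30 mm short of home. It must not advance past 15 mm before the cam is low.
- follower (a point): Middle of the front face of the flat steel follower bar, 10 mm thick, that sticks out of the slide to +y (station y 25..130 mm, z 25..35 mm). It moves with the slide, drawn back it is at station x -45 mm, and it runs up against the cam's rim.
- push_plate (a point): Centre of the rear face of the slide's push plate (the face to push, looking to the station's -x). The plate is 56 mm wide (y), 8 mm thick and stands from 22 to 60 mm above the bench; this point is 41 mm up. It moves with the slide; drawn back it is at station x -85, y 0 mm.
- pocket (a point): Centre of the floor of the slide's cup pocket, 23 mm above the bench, 50 mm ahead of push_plate; pocket 38 mm square inside, walls 8 mm high. It moves with the slide.
- cam (a joint): Cam angle, rad: 0 = low point (lever along the station's -x, over the white index line); positive = clockwise seen from above, at pi/2 the lever points to +y. Starts between 1.1 and 2.1: turn it anticlockwise seen from above. Low = within 0.35 of 0. Stops at -0.6 and 2.6, none at 0. Friction 0.35 N m, about 6.5 N at the post; stays where left.
- cam_axis (a point): A point on the cam's fixed vertical axis, 44 mm above the bench, at station x 20.5, y 115 mm. The cam is an eccentric steel disc of 60 mm diameter, z 22..36 mm, its centre 16 mm off the axis opposite the lever. The white index line is painted on the bed at station y 115, x -95..-60 mm.
- cam_post (a point): Top centre of the upright round post at the end of the cam's lever: 12 mm diameter, 55 mm from the cam axis, top 80 mm above the bench. The lever under it is 14 mm wide, its top 45 mm above the bench; so 45 to 80 mm is free to push on from the side.
- sample_cup: White lidded sample cup standing in the slide's pocket, 34 mm diameter, 22 mm high, origin at the centre of its underside, z up. Its top is 45 mm above the bench. It must not be lifted or tipped.
- spare_cup: Bystander: a like white cup, 34 mm diameter, 22 mm high, on the bench to the station's right (-y). Origin at the underside.
- jar: Bystander: jar, 48 mm diameter, 65 mm high, to the station's right. Origin at the underside.
- screwdriver: Bystander: screwdriver, 180 mm, lying to the station's left (+y), under 35 mm high.
- swab_box: Bystander: cardboard box 50 x 80 x 30 mm at the station's near left corner. Origin at the underside.
- bottle: Bystander: bottle, 60 mm diameter, 150 mm high, on the bench well to the right. Origin at the underside.
- tape_roll: Bystander: roll 90 mm across, 25 mm high, lying on the bench to the left. Origin at the underside.
- meter: Bystander: grey handheld meter about 230 x 70 x 50 mm, lying on the bench well to the left. Origin at the underside.
There are look-alikes about, which are no part of the job. Leave any purple or yellow look-alike of the sample_cup alone.

How it is judged:
By the outcome, as a careful person would: the job done as asked, in the order asked, and still so for the second after the job is handed in, with the robot touching nothing.
It also fails if it takes over 53 s, if anything falls off the work surface, if the arm or the gripper's body presses on something with over 40 N, if the wrist force passes 120 N, or if a joint passes its speed limit or range.

## Working session

There is one attempt and no reset: what is moved stays moved. The work goes in short steps, Python scripts to look and compute and a tool call to move; the robot and the scene stay as the last step left them, time stands still between calls to the robot, and variables do not carry over. Pictures are saved under pics/ and viewed, and the job is handed in when it is done.

Besides the shell and the picture viewer there is one more tool, called as name(argument=value, ...) on one line, values as JSON. apply_moves: Moves the arm, as the interface text tells. Its arguments: {"type":"object","properties":{"steps":{"type":"array","items":{"type":"array"}}},"required":["steps"]}

```bash
mkdir -p pics
python3 - <<'E'
from workcell import read_state,get_image,calibration
import cv2,numpy as np,json
s=read_state();print(s)
for n in("side","top","wrist"):
    p,d=get_image(n);cv2.imwrite(f"pics/{n}0.png",p[:,:,::-1]);np.savez(f"{n}0.npz",p=p,d=d);print(n,{k:np.round(v,3).tolist() for k,v in calibration(n).items() if not isinstance(v,str)})
E
```

```text
{'clock': 0.0, 'joints': array([-7.87811129e+01,  8.65070054e+00,  8.23925865e+01, -1.75369196e-03,
        8.90284518e+01, -7.67678898e+00]), 'qd': array([ 0.00719881,  0.03405801,  0.02817672,  0.04182631,  0.03804664,
       -0.11911335]), 'joint_efforts': array([ 6.28094203e-04, -7.13059902e+01, -5.70876646e+01, -2.17966522e-04,
        8.88472743e-03,  3.62973719e-05]), 'tcp_pos': array([ 186.14058003, -543.764139  ,  230.68160703]), 'eef_rot': array([-1.79992154e+02,  7.13300274e-02, -7.11042882e+01]), 'ft_force': array([ 0.54247163,  1.13575208, -0.14658321]), 'torque': array([ 0.00119058,  0.0130395 , -0.01317964]), 'gripper_width': 85.27389010275984}
side {'fov_y': 49.777, 'cx': 315.059, 'cy': 239.244, 'extrinsics': [[-0.96, 0.174, -0.217, 250.285], [-0.278, -0.651, 0.707, 863.224], [-0.018, 0.739, 0.673, 900.116], [0.0, 0.0, 0.0, 1.0]]}
top {'fov_y': 56.037, 'cx': 321.031, 'cy': 243.709, 'extrinsics': [[0.009, 0.981, -0.192, 353.634], [-1.0, 0.011, 0.007, -3.986], [0.009, 0.192, 0.981, 1084.919], [0.0, 0.0, 0.0, 1.0]]}
wrist {'fov_y': 66.006, 'cx': 329.692, 'cy': 238.311, 'mount': [[1.0, -0.0, -0.0, 0.935], [-0.0, -0.96, -0.279, -71.697], [-0.0, 0.279, -0.96, -142.354], [0.0, 0.0, 0.0, 1.0]]}
```

View pics/top0.png

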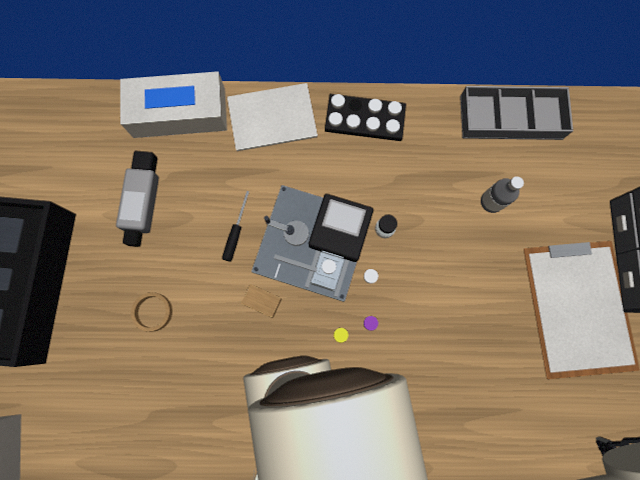

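View pics/side0.png

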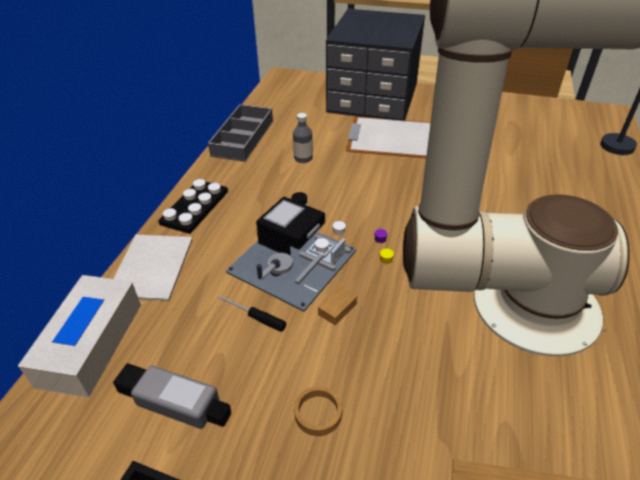

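```bash
python3 -c "
from workcell import calibration
for n in('side','top','wrist'):print({k:v for k,v in calibration(n).items() if k not in('extrinsics','mount')})"
```

```text
{'fov_y': 49.77716866884329, 'cx': 315.05881266497147, 'cy': 239.24369411422919}
{'fov_y': 56.03704395289881, 'cx': 321.03127853355386, 'cy': 243.708975550837}
{'fov_y': 66.00646423403921, 'cx': 329.69225947960575, 'cy': 238.31051783378575}
```

```bash
cat > h.py <<'E'
import numpy as np,cv2
from workcell import calibration
def cam(n,T=None):
    c=calibration(n);f=240/np.tan(np.radians(c["fov_y"]/2))
    E=np.array(c["extrinsics"]) if n!="wrist" else T@np.array(c["mount"])
    return f,c["cx"],c["cy"],E
def ray(n,u,v,z,T=None):
    f,cx,cy,E=cam(n,T);d=E[:3,:3]@np.array([(u-cx)/f,-(v-cy)/f,-1]);o=E[:3,3]
    return o+d*(z-o[2])/d[2]
def proj(n,P,T=None):
    f,cx,cy,E=cam(n,T);q=np.linalg.inv(E)@np.append(P,1)
    return cx-f*q[0]/q[2],cy+f*q[1]/q[2]
def tool(s):
    from scipy.spatial.transform import Rotation as R
    T=np.eye(4);T[:3,:3]=R.from_euler('xyz',s["eef_rot"],degrees=True).as_matrix();T[:3,3]=s["tcp_pos"];return T
E
python3 - <<'E'
import cv2
p=cv2.imread("pics/top0.png")[170:320,230:410];cv2.imwrite("pics/topc.png",cv2.resize(p,(720,600),interpolation=cv2.INTER_CUBIC))
p=cv2.imread("pics/side0.png")[185:335,210:370];cv2.imwrite("pics/sidec.png",cv2.resize(p,(640,600),interpolation=cv2.INTER_CUBIC))
E
```

```text
(no output)
```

View pics/topc.png

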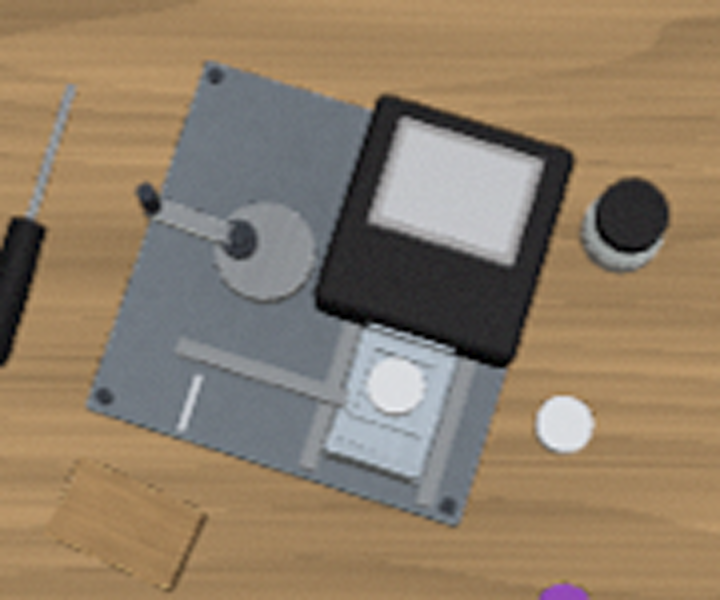

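View pics/sidec.png

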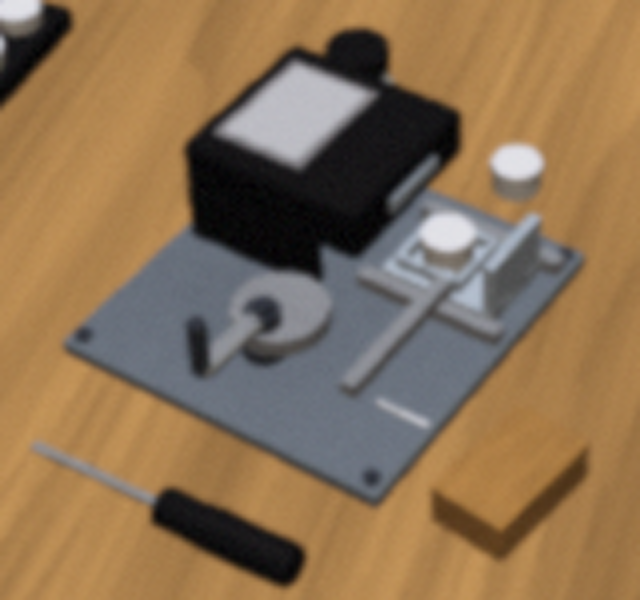

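The top crop (x4, offset 230,170) shows the bed corners at (205,62), (88,408) and (460,525), the post top near (147,188), and the cam axis hub near (240,236). The sample cup is at (396,384). The side crop (offset 210,185) shows the corners at (375,503), (66,346) and (582,258), with the post top at (197,325).

Run:
```python
from h import *
def rt(u,v,z):return ray("top",230+u/4,170+v/4,z)
def rs(u,v,z):return ray("side",210+u/4,185+v/4,z)
S=np.array([[130,175],[-100,175],[-100,-60]],float)
def fit(S,W):
    a,b=S-S.mean(0),W-W.mean(0);U,_,V=np.linalg.svd(a.T@b);R=(U@V).T
    return R,W.mean(0)-R@S.mean(0)
for nm,W in (("top",[rt(205,62,12),rt(88,408,12),rt(460,525,12)]),("side",[rs(66,346,12),rs(375,503,12),rs(582,258,12)])):
    W=np.array(W)[:,:2];R,t=fit(S,W);print(nm,W.round(1).tolist(),"yaw",np.degrees(np.arctan2(R[1,0],R[0,0])),"org",t,"res",(W-S@R.T-t).round(1).tolist())
    for k,(u,v,z,f) in {"post":((147,188,80,rt) if nm=="top" else (197,325,80,rs)),"cup":((396,384,45,rt) if nm=="top" else (447,232,45,rs)),
      "lineA":((198,377,12,rt) if nm=="top" else (378,402,12,rs)),"lineB":((183,430,12,rt)if nm=="top" else (430,425,12,rs))}.items():
        w=f(u,v,z);print(k,w.round(1),"st",(R.T@(w[:2]-t)).round(1))
```

```text
top [[710.4, 89.1], [493.3, 153.3], [425.9, -69.2]] yaw -16.59603529140174 org [537.9437475  -41.57274961] res [[-2.1, 0.1], [1.2, -1.4], [1.0, 1.3]]
post [611.8 114.4  80. ] st [ 26.2 170.6]
cup [504.9 -30.   45. ] st [-35.    1.7]
lineA [512.7  88.1  12. ] st [-61.2 117. ]
lineB [480.7  96.2  12. ] st [-94.2 115.6]
side [[709.9, 96.1], [495.5, 163.3], [428.8, -58.7]] yaw -16.915543985761303 org [538.91428629 -32.35098173] res [[-4.3, -1.1], [1.3, -0.8], [3.0, 2.0]]
post [610.3 120.6  80. ] st [ 23.8 167.1]
cup [506.5 -25.6  45. ] st [-33.  -3.]
lineA [516.   90.6  12. ] st [-57.7 110.9]
lineB [482.   99.8  12. ] st [-92.9 109.9]
```

```bash
cat >> h.py <<'E'
def plan(p,yaw,q,turns):
    """rows of tool-frame shifts (60mm units), straight world line p->q, turns in deg per row about tool z (z down)"""
    p=np.array(p,float);q=np.array(q,float);n=len(turns);out=[]
    for t in turns:
        c,s=np.cos(np.radians(yaw)),np.sin(np.radians(yaw));d=(q-p)/n
        out.append([round(float(x),2) for x in (np.array([c*d[0]+s*d[1],s*d[0]-c*d[1],-d[2]])/60)]+[t/5]);yaw-=t
    return out,yaw
E
python3 - <<'E'
from h import *
r,y=plan([186,-544,231],-71.1,[580,45,231],[-5]*11+[0]*5);print(*r,y,sep="\n")
E
```

```text
[-0.45, -0.59, -0.0, -1.0]
[-0.39, -0.62, -0.0, -1.0]
[-0.34, -0.66, -0.0, -1.0]
[-0.28, -0.68, -0.0, -1.0]
[-0.22, -0.7, -0.0, -1.0]
[-0.16, -0.72, -0.0, -1.0]
[-0.09, -0.73, -0.0, -1.0]
[-0.03, -0.74, -0.0, -1.0]
[0.03, -0.74, -0.0, -1.0]
[0.1, -0.73, -0.0, -1.0]
[0.16, -0.72, -0.0, -1.0]
[0.22, -0.7, -0.0, 0.0]
[0.22, -0.7, -0.0, 0.0]
[0.22, -0.7, -0.0, 0.0]
[0.22, -0.7, -0.0, 0.0]
[0.22, -0.7, -0.0, 0.0]
-16.099999999999994
```

apply_moves(steps=[[[-0.45, -0.59, 0], -1, -1], [[-0.39, -0.62, 0], -1, -1], [[-0.34, -0.66, 0], -1, -1], [[-0.28, -0.68, 0], -1, -1], [[-0.22, -0.7, 0], -1, -1], [[-0.16, -0.72, 0], -1, -1], [[-0.09, -0.73, 0], -1, -1], [[-0.03, -0.74, 0], -1, -1]])

```text
clock: 1.15
tcp_pos: [383.6, -248.5, 231.2]
eef_rot: [-180.0, 0.0, -30.9]
ft_force: [0.4, -0.8, -0.4]
gripper_width: -0.2
```

apply_moves(steps=[[[0.03, -0.74, 0], -1, -1], [[0.1, -0.73, 0], -1, -1], [[0.16, -0.72, 0], -1, -1], [[0.22, -0.7, 0], 0, -1], [[0.22, -0.7, 0], 0, -1], [[0.22, -0.7, 0], 0, -1], [[0.22, -0.7, 0], 0, -1], [[0.22, -0.7, 0], 0, -1]])

```text
clock: 2.15
tcp_pos: [579.0, 45.6, 231.2]
eef_rot: [-180.0, 0.0, -16.1]
ft_force: [-0.3, -1.3, -0.3]
gripper_width: 0.1
```

apply_moves(steps=[[[0, 0, 0], 0, -1], [[0, 0, 0], 0, -1]])

```text
clock: 2.4
tcp_pos: [578.1, 44.1, 231.0]
eef_rot: [180.0, 0.0, -16.1]
ft_force: [-0.4, -0.5, -1.0]
gripper_width: 0.2
```

Run:
```python
from workcell import read_state,get_image
import cv2,numpy as np
s=read_state();print(s)
p,d=get_image("wrist");cv2.imwrite("pics/wrist1.png",p[:,:,::-1]);np.savez("wrist1.npz",p=p,d=d,**s)
```

```text
{'clock': 2.4, 'joints': array([-3.24607925e+00,  9.23109040e+00,  8.16879755e+01, -5.66883296e-03,
        8.91221114e+01,  1.28364681e+01]), 'qd': array([-1.04225338, -0.81646765,  0.34419854, -0.03105047,  0.07097525,
       -0.05840492]), 'joint_efforts': array([ 1.81688257e+00, -7.10208249e+01, -5.75983429e+01,  1.14095528e-01,
       -3.75208003e-02,  8.55134963e-02]), 'tcp_pos': array([578.1387322 ,  44.10205745, 231.00939326]), 'eef_rot': array([ 1.79985325e+02,  3.88888753e-02, -1.60824635e+01]), 'ft_force': array([-0.41598622, -0.51650333, -1.02123561]), 'torque': array([-0.0296551 , -0.00849131,  0.01443142]), 'gripper_width': 0.1715266045718408}
```

View pics/wrist1.png

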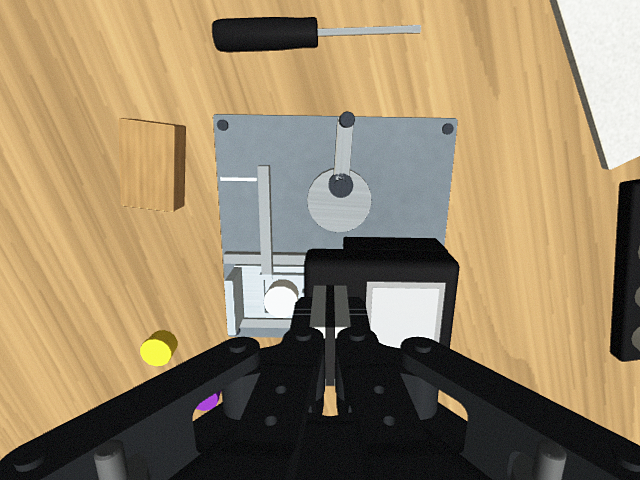

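The wrist view shows the bed corners at about (214,114) and (457,119), the post top at (347,119), the cam hub at (340,185) and the index line from (219,179) to (257,179). The push plate is at (235,300). What could be taken for the sample cup: the white cup in the pocket at (281,299), yellow at (157,348), purple at (206,400), and the white spare at top image (371,276). The one in the pocket fits the description.

Run:
```python
from h import *
z=np.load("wrist1.npz");s={k:z[k] for k in("eef_rot","tcp_pos")};T=tool(s);d=z["d"]
pts={"cBL":(214,114,12),"cFL":(457,119,12),"cBR":(228,336,12),"post":(347,119,80),"hub":(340,185,44),"lineA":(219,179,12),"lineB":(257,179,12),"follA":(258,166,35),"follB":(270,166,35),"cup":(281,293,45)}
W={k:ray("wrist",*v,T=T) for k,v in pts.items()}
f,cx,cy,E=cam("wrist",T)
for k,v in W.items():
    u,w=pts[k][:2];dd=d[min(479,w),u];P=E@np.array([(u-cx)/f*dd,-(w-cy)/f*dd,-dd,1]);print(k,v.round(1),"depth pt",P[:3].round(1))
a=W["cFL"]-W["cBL"];print(np.linalg.norm(a),np.linalg.norm(W["cBR"]-W["cBL"]))
yaw=np.arctan2(a[1],a[0]);print(np.degrees(yaw))
p=z["p"][:,:,::-1];cv2.imwrite("pics/w1c.png",cv2.resize(p[95:345,205:465],(780,750)[:2] if 0 else (624,600),interpolation=cv2.INTER_CUBIC))
```

```text
cBL [499.6 155.7  12. ] depth pt [496.3 157.2  -0. ]
cFL [715.4  89.   12. ] depth pt [ 7.193e+02  8.820e+01 -1.000e-01]
cBR [430.6 -66.3  12. ] depth pt [425.4 -71.8   0.8]
post [613.6 116.2  80. ] depth pt [613.6 116.2  80. ]
hub [594.7  64.5  44. ] depth pt [594.7  65.2  48.7]
lineA [482.7  98.2  12. ] depth pt [482.5  98.1  11.6]
lineB [518.2  87.9  12. ] depth pt [518.2  87.9  11.9]
follA [528.1 100.2  35. ] depth pt [527.9 100.2  34.3]
follB [538.5  97.2  35. ] depth pt [534.3  96.2  11.6]
cup [511.7 -20.1  45. ] depth pt [511.8 -20.   45.2]
225.87406943512661 232.4716071690693
-17.183811234059984
```

View pics/w1c.png

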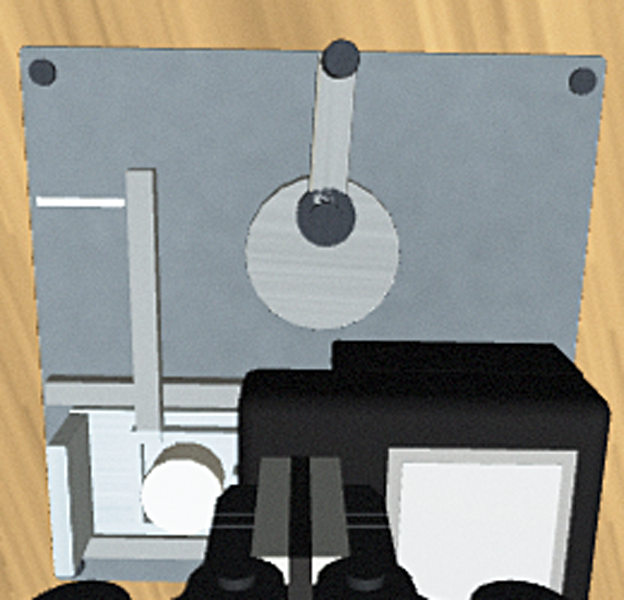

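Run:
```python
from h import *
r,y=plan([578.1,44.1,231],-16.1,[646.3,105,231],[4,0,0]);print(*r,y,sep="\n")
```

```text
[0.27, -0.43, -0.0, 0.8]
[0.24, -0.45, -0.0, 0.0]
[0.24, -0.45, -0.0, 0.0]
-20.1
```

apply_moves(steps=[[[0.27, -0.43, 0], 0.8, -1], [[0.24, -0.45, 0], 0, -1], [[0.24, -0.45, 0], 0, -1], [[0, 0, 0.5], 0, -1], [[0, 0, 0.7], 0, -1], [[0, 0, 0.7], 0, -1], [[0, 0, 0.5], 0, -1], [[0, 0, 0.2], 0, -1]])

```text
clock: 3.45
tcp_pos: [645.9, 104.3, 73.9]
eef_rot: [180.0, 0.1, -20.2]
ft_force: [0.5, -0.1, 0.2]
gripper_width: 0.0
```

apply_moves(steps=[[[0, 0, 0.3], 0, -1], [[0, 0, 0], 0, -1], [[0, 0, 0], 0, -1]])

```text
clock: 3.82
tcp_pos: [647.2, 105.3, 58.3]
eef_rot: [-180.0, -0.1, -20.1]
ft_force: [-0.6, -0.2, -0.4]
gripper_width: 0.0
```

Run:
```python
from workcell import read_state,get_image
import cv2,numpy as np
p,d=get_image("wrist");cv2.imwrite("pics/wrist2.png",p[:,:,::-1])
p,d=get_image("side");cv2.imwrite("pics/side2.png",cv2.resize(p[185:335,210:370,::-1],(640,600),interpolation=cv2.INTER_CUBIC))
```

```text
(no output)
```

View pics/wrist2.png

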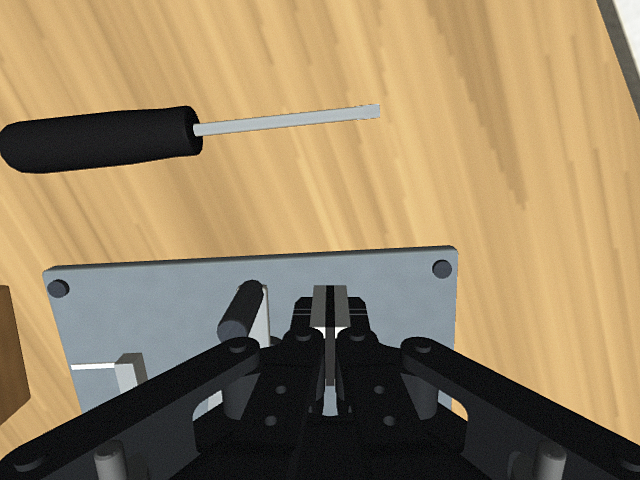

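View pics/side2.png

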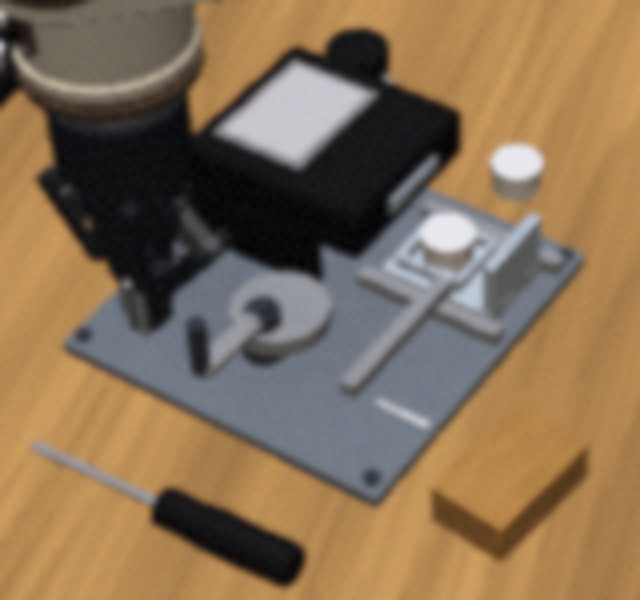

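The wrist view shows the post (top ~(235,325)) just left of the shut fingertips (~(330,290)), with nothing else beside them. I'll approach it gently.

apply_moves(steps=[[[-0.1, 0, 0.06], 0, -1], [[-0.1, 0, 0], 0, -1], [[0, 0, 0], 0, -1]])

```text
clock: 4.3
tcp_pos: [635.0, 109.8, 53.9]
eef_rot: [-180.0, 0.0, -20.1]
ft_force: [0.0, 0.4, 0.7]
gripper_width: 0.3
```

apply_moves(steps=[[[-0.05, 0, 0], 0, -1], [[0, 0, 0], 0, -1]])

```text
clock: 4.55
tcp_pos: [632.5, 110.6, 53.8]
eef_rot: [-180.0, 0.0, -20.1]
ft_force: [-0.0, -0.6, -1.1]
gripper_width: 0.3
```

apply_moves(steps=[[[-0.05, 0, 0], 0, -1], [[0, 0, 0], 0, -1]])

```text
clock: 4.8
tcp_pos: [630.2, 111.5, 53.9]
eef_rot: [-180.0, -0.1, -20.1]
ft_force: [5.1, -1.2, -0.9]
gripper_width: 0.3
```

apply_moves(steps=[[[-0.05, 0, 0], 0, -1], [[0, 0, 0], 0, -1]])

```text
clock: 5.05
tcp_pos: [627.4, 112.6, 53.9]
eef_rot: [-180.0, -0.1, -20.1]
ft_force: [5.3, -0.1, -2.0]
gripper_width: 0.3
```

apply_moves(steps=[[[-0.081, -0.023, 0], -1, -1], [[-0.081, -0.023, 0], -1, -1], [[-0.081, -0.023, 0], -1, -1], [[-0.081, -0.023, 0], -1, -1], [[-0.081, -0.023, 0], -1, -1], [[-0.081, -0.023, 0], -1, -1]])

```text
clock: 5.8
tcp_pos: [600.2, 124.1, 54.0]
eef_rot: [180.0, -0.1, 10.1]
ft_force: [7.3, -3.1, -1.9]
gripper_width: -0.3
```

Run:
```python
from workcell import read_state,get_image
import cv2,numpy as np
p,d=get_image("wrist");cv2.imwrite("pics/wrist3.png",p[:,:,::-1])
p,d=get_image("side");cv2.imwrite("pics/side3.png",cv2.resize(p[185:335,210:370,::-1],(640,600),interpolation=cv2.INTER_CUBIC))
```

```text
(no output)
```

View pics/wrist3.png

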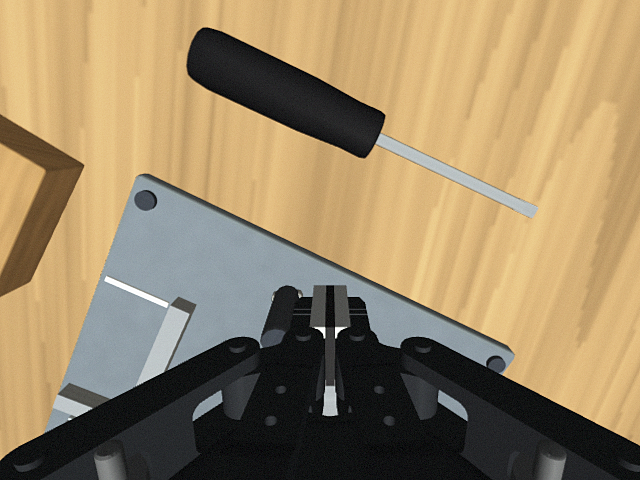

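View pics/side3.png

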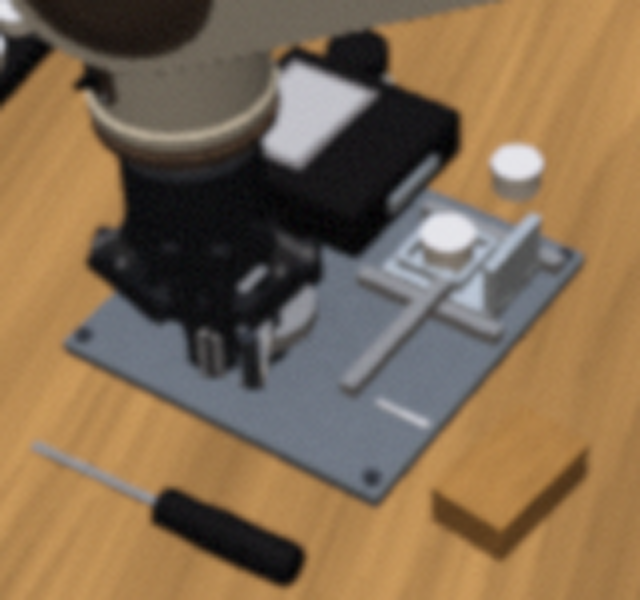

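apply_moves(steps=[[[-0.081, -0.023, 0], -1, -1], [[-0.081, -0.023, 0], -1, -1], [[-0.081, -0.023, 0], -1, -1], [[-0.081, -0.023, 0], -1, -1], [[-0.081, -0.023, 0], -1, -1], [[-0.081, -0.023, 0], -1, -1]])

```text
clock: 6.65
tcp_pos: [570.5, 121.1, 54.1]
eef_rot: [179.9, -0.1, 40.1]
ft_force: [7.6, 0.3, -1.3]
gripper_width: -0.1
```

Run:
```python
from workcell import read_state,get_image
import cv2,numpy as np
p,d=get_image("wrist");cv2.imwrite("pics/wrist4.png",p[:,:,::-1])
```

```text
(no output)
```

View pics/wrist4.png

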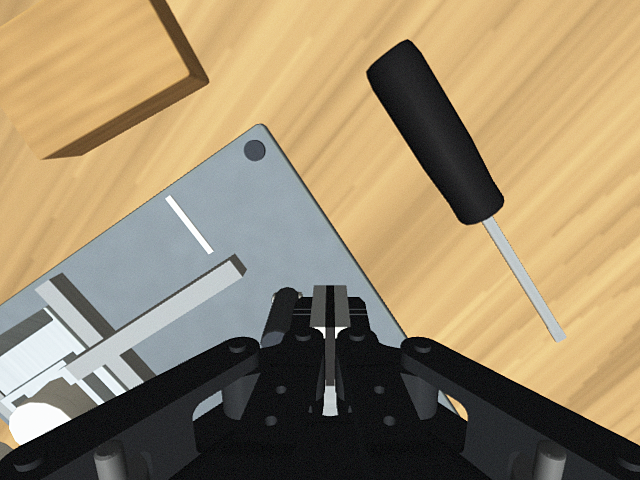

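apply_moves(steps=[[[-0.081, -0.023, 0], -1, -1], [[-0.081, -0.023, 0], -1, -1], [[-0.081, -0.023, 0], -1, -1], [[-0.081, -0.023, 0], -1, -1], [[-0.081, -0.023, 0], -1, -1], [[-0.081, -0.023, 0], -1, -1], [[-0.06, -0.015, 0], -0.7, -1], [[0, 0, 0], 0, -1]])

```text
clock: 7.7
tcp_pos: [544.0, 100.4, 54.1]
eef_rot: [179.9, -0.1, 73.4]
ft_force: [3.3, 2.2, -0.5]
gripper_width: -0.4
```

Run:
```python
from workcell import read_state,get_image
import cv2,numpy as np
p,d=get_image("wrist");cv2.imwrite("pics/wrist5.png",p[:,:,::-1])
p,d=get_image("side");cv2.imwrite("pics/side5.png",cv2.resize(p[185:335,210:370,::-1],(640,600),interpolation=cv2.INTER_CUBIC))
```

```text
(no output)
```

View pics/wrist5.png

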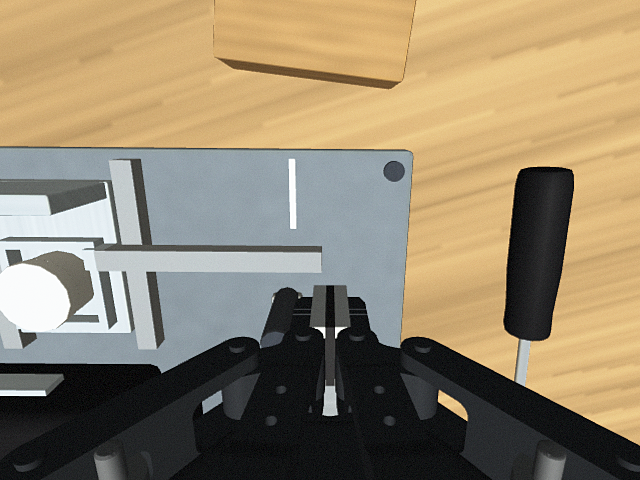

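View pics/side5.png

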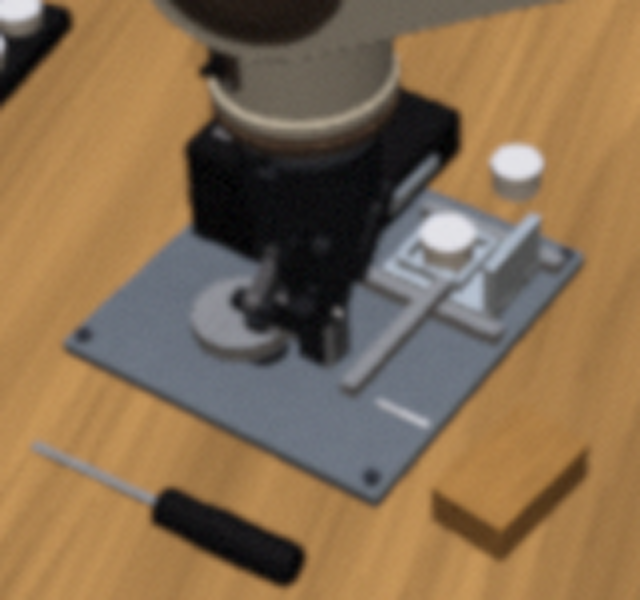

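apply_moves(steps=[[[0.1, 0, 0], 0, -1], [[0.15, 0, 0], 0, -1], [[0, 0, -0.4], 0, -1], [[0, 0, -0.8], 0, -1], [[-0.2, 0.4, -0.8], 0, -1], [[-0.4, 0.5, -0.8], 0, -1], [[-0.2, 0.5, -0.2], 0, -1], [[0, 0.2, 0], 0, -1]])

```text
clock: 8.8
tcp_pos: [627.3, 40.4, 234.3]
eef_rot: [179.9, -0.0, 73.3]
ft_force: [-0.5, -0.4, -0.1]
gripper_width: -0.0
```

apply_moves(steps=[[[0, 0, 0], 0, -1], [[0, 0, 0], 0, -1]])

```text
clock: 9.05
tcp_pos: [625.3, 42.1, 232.8]
eef_rot: [-179.9, 0.0, 73.4]
ft_force: [0.6, 0.0, 0.0]
gripper_width: -0.2
```

Run:
```python
from workcell import read_state,get_image
import cv2,numpy as np
s=read_state()
p,d=get_image("wrist");cv2.imwrite("pics/wrist6.png",p[:,:,::-1]);np.savez("wrist6.npz",p=p,d=d,**s)
p,d=get_image("side");cv2.imwrite("pics/side6.png",cv2.resize(p[185:335,210:370,::-1],(640,600),interpolation=cv2.INTER_CUBIC))
```

```text
(no output)
```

View pics/wrist6.png

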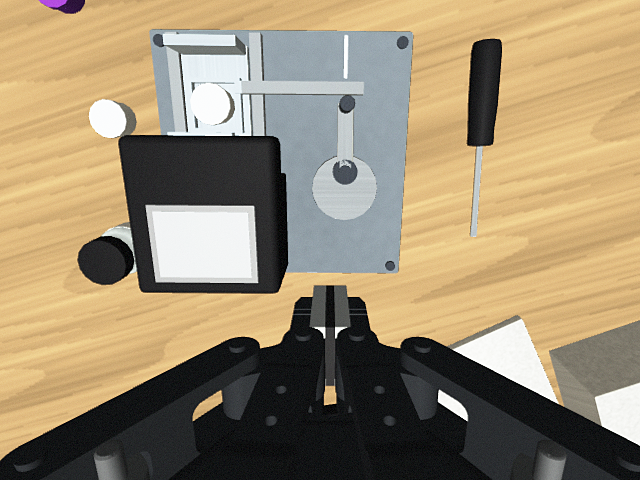

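View pics/side6.png

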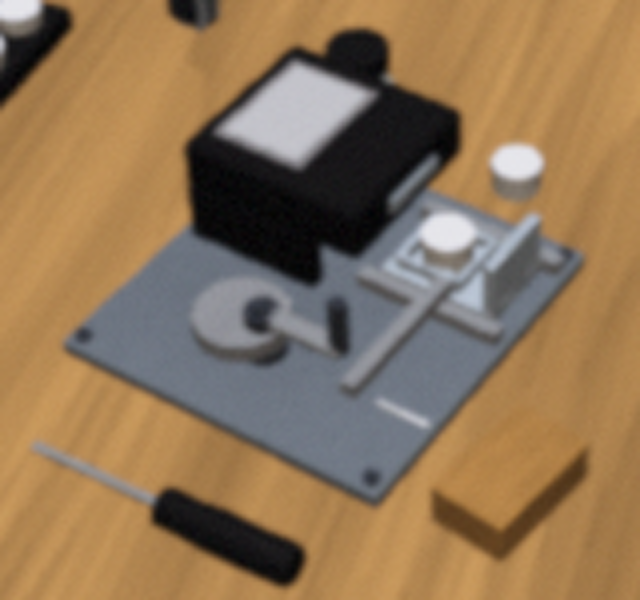

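The cam lever (hub (345,171), post top (347,104)) points at the white index line (346,36–78). The slide is still drawn back and the cup is seated at (211,103). I'll measure the cam angle and the push plate.

Run:
```python
from h import *
z=np.load("wrist6.npz");s={k:z[k] for k in("eef_rot","tcp_pos")};T=tool(s)
g=lambda u,v,h:ray("wrist",u,v,h,T)[:2]
hub,post=g(345,171,48.7),g(347,104,80);la,lb=g(347,36,12),g(346,78,12)
yaw=np.radians(-16.6);R=np.array([[np.cos(yaw),-np.sin(yaw)],[np.sin(yaw),np.cos(yaw)]])
st=lambda p:(R.T@(p-[541.3,-39])).round(1)
for n,p in dict(hub=hub,post=post,la=la,lb=lb,BL=g(412,31,12),FL=g(398,272,12),BR=g(151,30,12),plBR=g(163,35,60),plBL=g(245,35,60),cup=g(211,103,45)).items():print(n,p.round(1),st(p))
d=R.T@(post-hub);print("cam",np.arctan2(d[1],-d[0]),np.hypot(*d));l=la-lb;print(np.degrees(np.arctan2(-l[1],-l[0])))
p=z["p"][:,:,::-1];cv2.imwrite("pics/w6c.png",cv2.resize(p[20:150,140:300],(640,520),interpolation=cv2.INTER_CUBIC))
```

```text
hub [594.2  64.9] [ 21.  114.7]
post [543.2  79.7] [-32.1 114.3]
la [485.2  99.2] [-93.3 116.4]
lb [517.9  89. ] [-59. 116.]
BL [497.7 155.2] [-97.3 173.6]
FL [714.9  89.9] [129.6 173.2]
BR [431.5 -64.9] [-97.8 -56.2]
plBR [454.1 -40.8] [-83.1 -26.6]
plBL [472.   19.5] [-83.2  36.3]
cup [508.  -27.7] [-35.1   1.3]
cam -0.00751901672755355 53.03742793716242
-17.308287921287725
```

View pics/w6c.png

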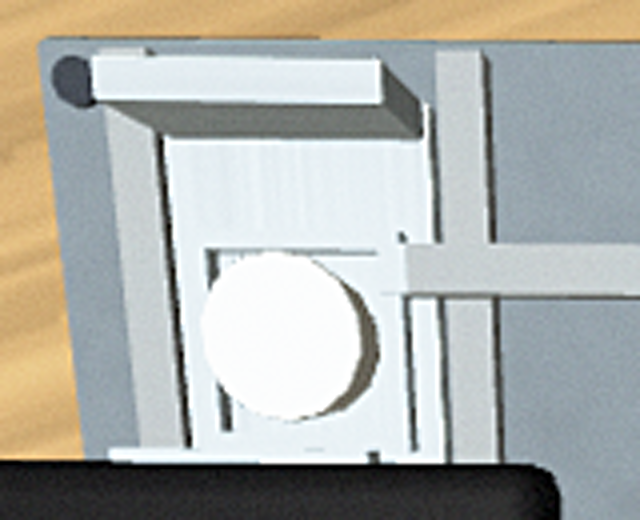

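apply_moves(steps=[[[-0.34, -0.59, 0], 0, -1], [[-0.34, -0.59, 0], 0, -1], [[-0.34, -0.59, 0], 0, -1], [[-0.33, -0.59, 0], 0, -1], [[-0.33, -0.59, 0], 0, -1], [[0, 0, 0.6], 0, -1], [[0, 0, 0.8], 0, -1], [[0, 0, 0.8], 0, -1]])

```text
clock: 10.15
tcp_pos: [427.2, -4.5, 100.6]
eef_rot: [179.9, -0.0, 73.4]
ft_force: [0.5, -0.3, -1.4]
gripper_width: -0.0
```

apply_moves(steps=[[[0, 0, 0.4], 0, -1], [[0, 0, 0], 0, -1], [[0, 0, 0], 0, -1]])

```text
clock: 10.52
tcp_pos: [428.1, -4.8, 78.9]
eef_rot: [179.9, -0.0, 73.4]
ft_force: [-0.9, 0.6, 0.8]
gripper_width: 0.1
```

Run:
```python
from workcell import read_state,get_image
import cv2,numpy as np
s=read_state();d=s["tcp_pos"][:2]-[541.3,-39];print(.958*d[0]-.2857*d[1],.2857*d[0]+.958*d[1],s["tcp_pos"])
p,d=get_image("side");cv2.imwrite("pics/side7.png",cv2.resize(p[165:315,230:390,::-1],(640,600),interpolation=cv2.INTER_CUBIC))
```

```text
-118.16799306942069 0.4337223810326023 [428.14978464  -4.80298652  78.93592534]
```

View pics/side7.png

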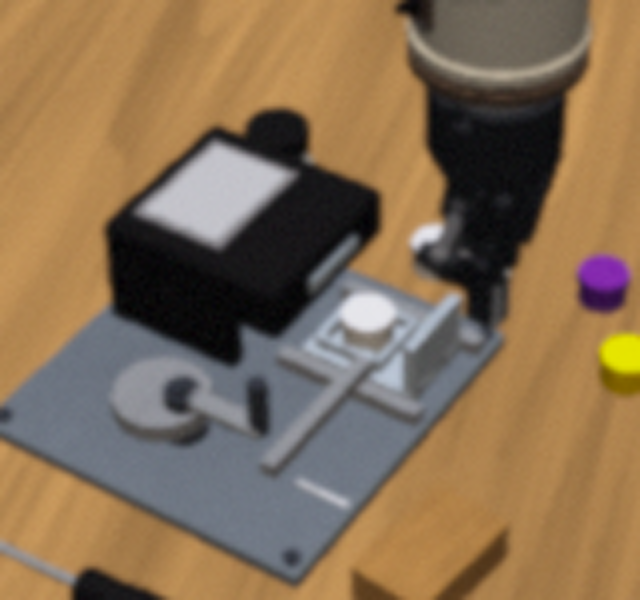

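The fingertip hangs behind the push plate (~(485,300) in the crop), well clear of the purple and yellow cups. Lowering it, then approaching.

apply_moves(steps=[[[0, 0, 0.4], 0, -1], [[0, 0, 0.25], 0, -1], [[0, 0.1, 0], 0, -1], [[0, 0.1, 0], 0, -1], [[0, 0, 0], 0, -1]])

```text
clock: 11.2
tcp_pos: [440.1, -8.6, 39.4]
eef_rot: [179.9, -0.0, 73.4]
ft_force: [-1.4, -0.3, -0.0]
gripper_width: 0.0
```

apply_moves(steps=[[[0, 0.07, 0], 0, -1], [[0, 0.07, 0], 0, -1], [[0, 0, 0], 0, -1]])

```text
clock: 11.58
tcp_pos: [447.5, -10.8, 38.8]
eef_rot: [180.0, -0.0, 73.4]
ft_force: [0.4, -0.1, 0.1]
gripper_width: 0.0
```

apply_moves(steps=[[[0, 0.07, 0], 0, -1], [[0, 0.07, 0], 0, -1], [[0, 0, 0], 0, -1]])

```text
clock: 11.95
tcp_pos: [455.6, -13.2, 38.7]
eef_rot: [180.0, -0.0, 73.4]
ft_force: [-0.2, 0.2, 0.4]
gripper_width: 0.1
```

apply_moves(steps=[[[0, 0.06, 0], 0, -1], [[0, 0.06, 0], 0, -1], [[0, 0, 0], 0, -1]])

```text
clock: 12.32
tcp_pos: [462.6, -15.3, 38.7]
eef_rot: [180.0, -0.0, 73.4]
ft_force: [0.7, 0.2, 0.0]
gripper_width: -0.1
```

Run:
```python
from workcell import read_state,get_image
import cv2,numpy as np
s=read_state();d=s["tcp_pos"][:2]-[541.3,-39];print(.958*d[0]-.2857*d[1],.2857*d[0]+.958*d[1],s["tcp_pos"],s["ft_force"])
p,d=get_image("side");cv2.imwrite("pics/side8.png",cv2.resize(p[165:315,230:390,::-1],(640,600),interpolation=cv2.INTER_CUBIC))
p,d=get_image("wrist");cv2.imwrite("pics/wrist8.png",p[:,:,::-1])
```

```text
-82.1728191657174 0.22611234115579748 [462.59491059 -15.29211233  38.71894501] [0.7413656  0.24713997 0.03893186]
```

View pics/side8.png

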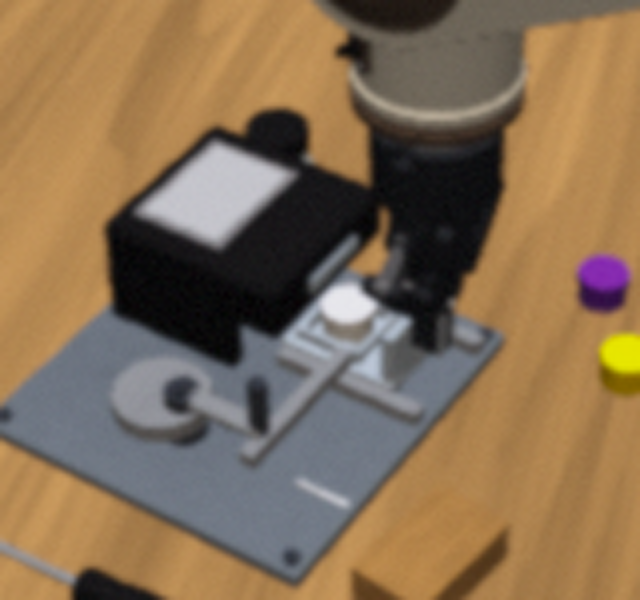

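View pics/wrist8.png

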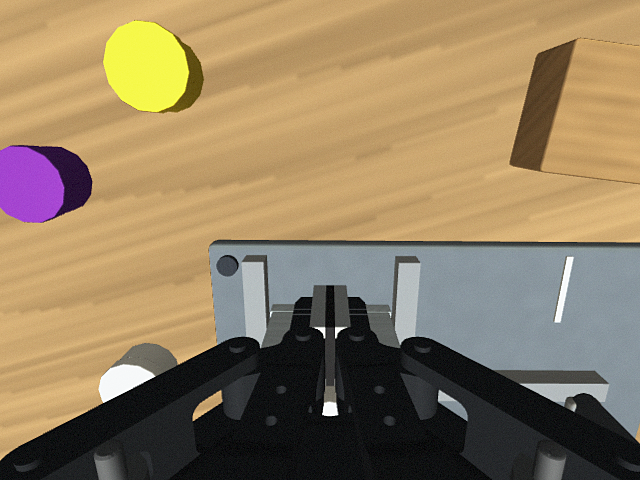

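The slide is moving and the cup is riding along at (346,310), with the lever unmoved. Continuing.

apply_moves(steps=[[[0, 0.06, 0], 0, -1], [[0, 0.06, 0], 0, -1], [[0, 0.06, 0], 0, -1], [[0, 0.06, 0], 0, -1]])

```text
clock: 12.92
tcp_pos: [476.2, -19.4, 38.7]
eef_rot: [-180.0, -0.0, 73.4]
ft_force: [-2.1, -0.1, 3.6]
gripper_width: -0.1
```

apply_moves(steps=[[[0, 0.06, 0], 0, -1], [[0, 0.06, 0], 0, -1], [[0, 0.06, 0], 0, -1], [[0, 0.04, 0], 0, -1]])

```text
clock: 13.42
tcp_pos: [488.8, -23.2, 38.7]
eef_rot: [-180.0, -0.0, 73.4]
ft_force: [-3.9, 0.1, 1.4]
gripper_width: 0.2
```

apply_moves(steps=[[[0, 0.03, 0], 0, -1], [[0, 0.03, 0], 0, -1]])

```text
clock: 13.68
tcp_pos: [492.2, -24.1, 38.7]
eef_rot: [-180.0, -0.0, 73.4]
ft_force: [-3.7, -1.1, 1.6]
gripper_width: -0.0
```

Run:
```python
from workcell import read_state,get_image
import cv2,numpy as np
s=read_state();d=s["tcp_pos"][:2]-[541.3,-39];print(.958*d[0]-.2857*d[1],.2857*d[0]+.958*d[1],s["tcp_pos"],s["ft_force"])
p,d=get_image("side");cv2.imwrite("pics/side9.png",cv2.resize(p[165:315,230:390,::-1],(640,600),interpolation=cv2.INTER_CUBIC))
```

```text
-51.324581911057294 0.19890284008426917 [492.15782614 -24.13692911  38.71524269] [-3.65318302 -1.07271588  1.59458609]
```

View pics/side9.png

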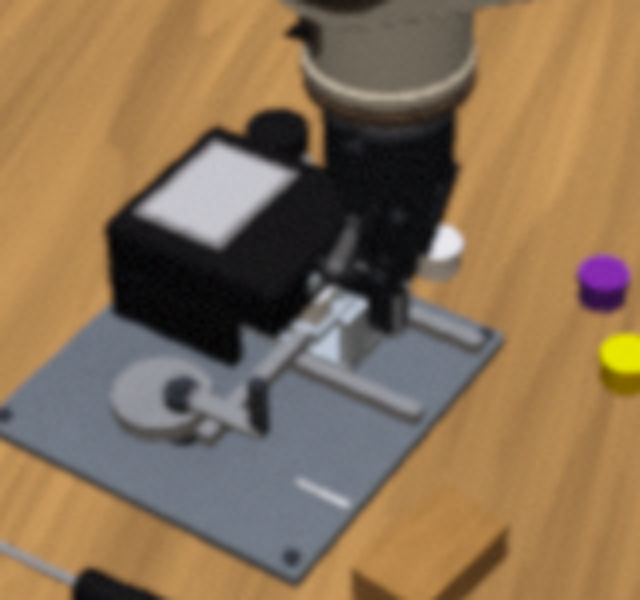

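The follower is passing under the lever towards the cam's rim, and the push force is a steady ~4 N. Now small steps until the stop shows in the force.

apply_moves(steps=[[[0, 0.03, 0], 0, -1], [[0, 0.02, 0], 0, -1]])

```text
clock: 13.98
tcp_pos: [495.0, -25.0, 38.7]
eef_rot: [-180.0, -0.0, 73.4]
ft_force: [-4.1, -0.5, 0.8]
gripper_width: 0.2
```

apply_moves(steps=[[[0, 0.02, 0], 0, -1], [[0, 0.02, 0], 0, -1]])

```text
clock: 14.22
tcp_pos: [496.9, -25.5, 38.6]
eef_rot: [-179.9, -0.0, 73.4]
ft_force: [-13.3, 1.8, 8.8]
gripper_width: 0.4
```

apply_moves(steps=[[[0, 0.02, 0], 0, -1], [[0, 0.01, 0], 0, -1]])

```text
clock: 14.48
tcp_pos: [496.9, -25.5, 38.5]
eef_rot: [-179.7, 0.0, 73.4]
ft_force: [-27.6, 5.0, 19.9]
gripper_width: -0.3
```

The hard stop is felt at station x ≈ -46, which is where home should be. Backing off, then clearing to look.

apply_moves(steps=[[[0, -0.05, 0], 0, -1], [[0, -0.1, 0], 0, -1], [[0, -0.3, 0], 0, -1], [[0, -0.3, -0.2], 0, -1], [[0, 0, -0.7], 0, -1], [[0, 0, -0.8], 0, -1], [[0, 0, -0.8], 0, -1], [[0, 0, -0.8], 0, -1]])

```text
clock: 15.48
tcp_pos: [455.7, -13.2, 238.5]
eef_rot: [179.9, -0.0, 73.4]
ft_force: [0.7, -0.6, -0.7]
gripper_width: -0.0
```

apply_moves(steps=[[[0.4, 0.6, 0], 0, -1], [[0.4, 0.7, 0], 0, -1], [[0.4, 0.7, 0], 0, -1], [[0.3, 0.7, 0], 0, -1], [[0, 0.3, 0], 0, -1], [[0, 0, 0], 0, -1], [[0, 0, 0], 0, -1]])

```text
clock: 16.35
tcp_pos: [653.5, 21.6, 236.8]
eef_rot: [-180.0, -0.0, 73.4]
ft_force: [0.4, -0.1, -0.3]
gripper_width: 0.1
```

Run:
```python
from workcell import read_state,get_image
import cv2,numpy as np
s=read_state();print(s["clock"],s["tcp_pos"])
p,d=get_image("wrist");cv2.imwrite("pics/wrist10.png",p[:,:,::-1]);np.savez("wrist10.npz",p=p,d=d,**s)
p,d=get_image("side");cv2.imwrite("pics/side10.png",cv2.resize(p[165:315,210:390,::-1],(720,600),interpolation=cv2.INTER_CUBIC))
```

```text
16.35 [653.48263835  21.59829104 236.83054825]
```

View pics/wrist10.png

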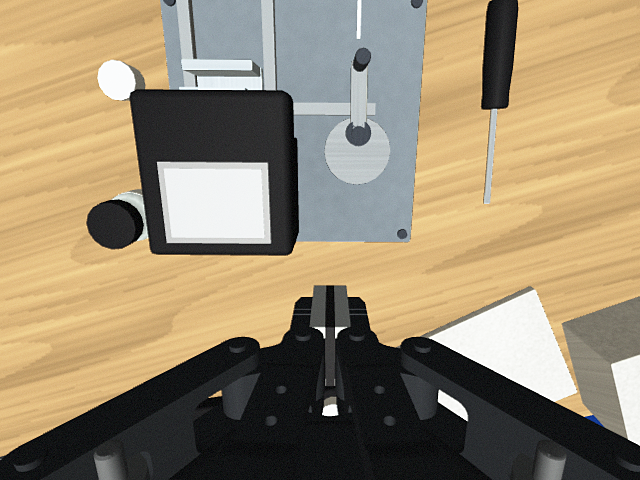

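View pics/side10.png

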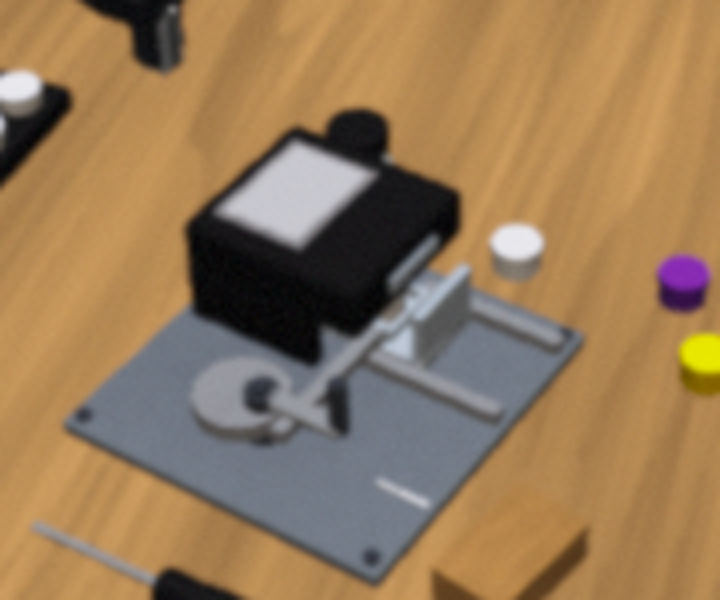

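Run:
```python
from h import *
z=np.load("wrist10.npz");s={k:z[k] for k in("eef_rot","tcp_pos")};T=tool(s)
yaw=np.radians(-16.6);R=np.array([[np.cos(yaw),-np.sin(yaw)],[np.sin(yaw),np.cos(yaw)]])
g=lambda u,v,h:R.T@(ray("wrist",u,v,h,T)[:2]-[541.3,-39])
hub,post=g(358,133,48.7),g(362,56,80);d=post-hub
print("hub",hub,"post",post,"cam",np.arctan2(d[1],-d[0]))
print("plate top rear",g(183,60,60),g(251,62,60),"foll front",g(370,115,35),"rear",g(370,104,35))
p=z["p"][:,:,::-1];cv2.imwrite("pics/w10c.png",cv2.resize(p[40:190,170:400],(782,510),interpolation=cv2.INTER_CUBIC))
```

```text
hub [ 22.17981304 114.16200532] post [-32.58689522 113.62840531] cam -0.009742837173565836
plate top rear [-33.23457629 -25.92489366] [-31.80229005  27.63610012] foll front [  6.93968009 125.45156213] rear [ -2.22153556 125.17096705]
```

View pics/w10c.png

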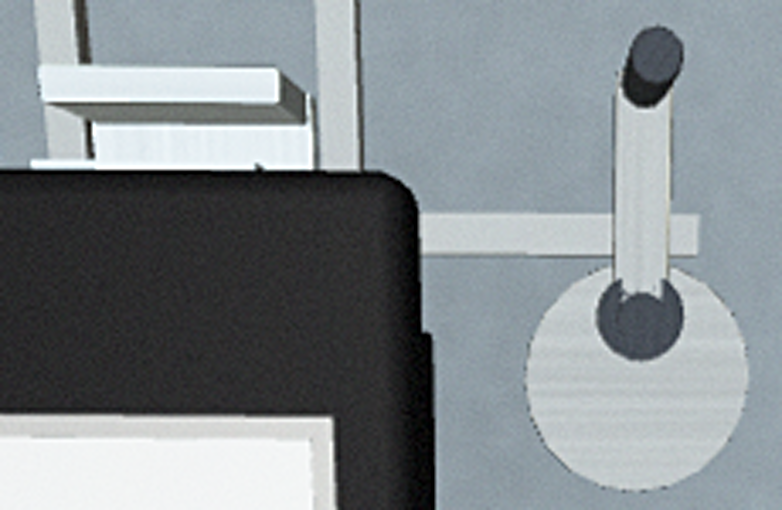

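The plate rear face has moved from about -83 to -32.5 mm (≈50 mm), the follower bar is against the cam's low rim, and the cam is at -0.01 rad. One last look into the mouth for the cup.

apply_moves(steps=[[[-0.1, -0.62, 0], 0, -1], [[-0.1, -0.62, 0], 0, -1], [[-0.1, -0.62, 0], 0, -1], [[-0.1, -0.62, 0], 0, -1], [[-0.1, -0.62, 0.3], 0, -1], [[0, -0.6, 0.7], 0, -1], [[0, 0, 0.7], 0, -1], [[0, 0, 0], 0, -1]])

```text
clock: 17.45
tcp_pos: [431.0, 56.4, 133.4]
eef_rot: [-179.8, 0.0, 73.4]
ft_force: [-0.3, 0.1, 1.0]
gripper_width: -0.2
```

Run:
```python
from workcell import read_state,get_image
import cv2,numpy as np
p,d=get_image("wrist");cv2.imwrite("pics/wrist11.png",p[:,:,::-1])
p,d=get_image("top");cv2.imwrite("pics/top11.png",p[:,:,::-1])
```

```text
(no output)
```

View pics/wrist11.png

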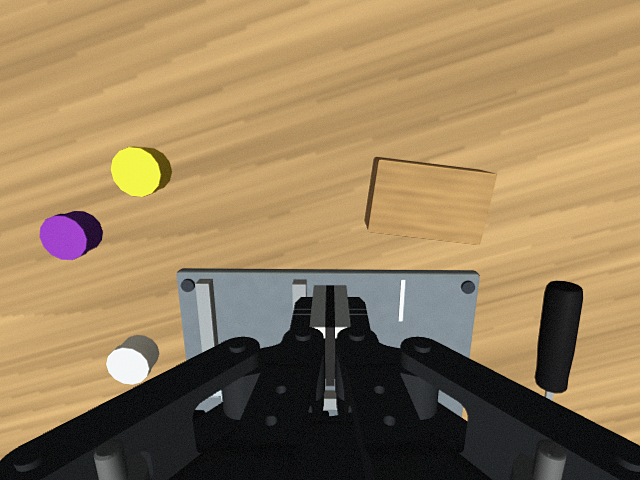

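View pics/top11.png

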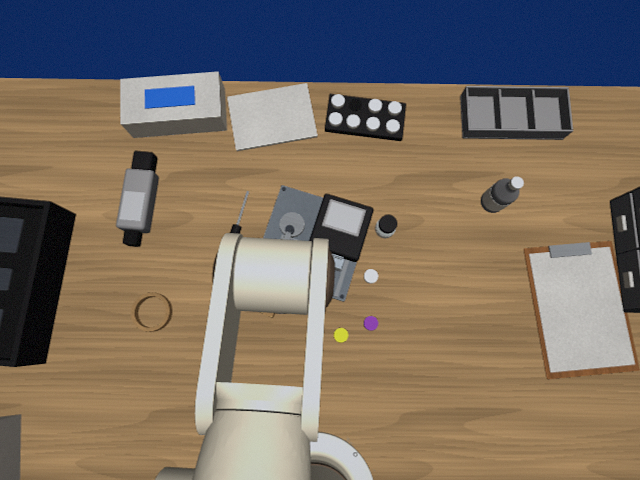

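```bash
python3 -c "
from workcell import bot;print(bot.sign_off())"
```

```text
the job is handed in; nothing more can be done
None
```

The sample is loaded: I turned the cam to its low point first, then pushed the slide fully home. The job was handed in at about 17.5 s on the robot's clock, with the arm clear of everything.

- **Cam:** I pushed the post round with the shut fingertip from about 1.63 rad. It measured -0.01 rad both before and after the slide push, with the lever over the white index line. The push took about 8 N.
- **Slide:** I then pushed the plate at a steady 4 N or so until it met the end stop. The force rose to about 28 N along the push, with about 20 N vertical, before I backed off. The plate's rear face moved about 50 mm by the camera, and the follower bar sits at the cam's low rim.
- **Bystanders:** In the last pictures the spare, purple and yellow cups, the jar and the other items I could see showed no change. The arm hid the swab box and part of the screwdriver in the final top view, but both showed undisturbed in the last wrist picture.

**Not confirmed:** I could not see the cup in its final place. The head's roof covers it, and my last look towards the mouth was blocked by the gripper. It was last seen seated in its pocket, going in under the roof, about 5 mm before home.

**Disagreement:** The top and side cameras differed by up to 9 mm on where the station is, so I worked from the wrist camera. Its heights, its distances and the points of contact agreed with the given sizes to about 3 mm; only one bed edge was off, at 226 mm against 230.

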